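# Bring the hasp batten's pencilled cross under the drill bit

### The arm

A 6-joint arm with a two-finger parallel gripper is mounted at the origin on the work surface. World frame = base frame: x ahead of the robot, y to its left, z up, the work surface at z = 0. Lengths are in mm, angles in rad, forces in N, time in s.
With the tool pointing down it reaches from about 375 to 975 mm from the base axis. Payload 3.8 kg.
Tool frame: the origin (TCP) lies between the finger pads; the fingertips stand 14 mm ahead of it and the grasp point (between the pads) lies 5 mm behind it (r.tcp_to_tips is the distance from the TCP to the fingertips, in mm); z points along the fingers, y is the direction in which the jaws open and shut (so a half turn about z gives the same grasp; the last joint's range is limited). The gripper opens to 88 mm and grips with 3 to 60 N. Pads are 18 mm wide; open, the fingers measure 123 mm over their backs; the gripper's body (75 mm by 187 mm) begins 45 mm behind the grasp point.
Start: joints at [1.144, 0.264, 1.604, -0, 1.274, -0.037], TCP at [256.5, 624.361, 252.706] pointing down, gripper open.
Joint ranges: [-2.63, 2.63], [-0.94, 2.18], [0.31, 2.57], [-1.31, 4.45], [0, 2.66], [-2.55, 2.55]. Speed limits (rad/s): [2.57, 2.57, 3.14, 3.14, 3.14, 3.14].

### API

Orientations are given as a unit quaternion [w, x, y, z].
In Python, from workcell import r gives the robot as it stands. The module is installed in compiled form; this text tells all that it offers.
- The arm moves only by the tool step_arm, never from a script. Its argument "commands" is a list that holds one entry, the list of rows, each a list of 6 numbers: the shift along the tool's x, y, z in mm, then the turn, a rotation vector about the tool's x, y, z in rad. A call has exactly 10 rows; each row shifts and turns the commanded pose from where the row before left it, along the tool's axes as they then stand; what a row does not reach is not made up. A row lasts 1/8 s, in which the tool goes at most 62.5 mm and 10.7 degrees, less where a joint would pass 70% of its speed; a pose out of reach is approached as far as the arm can. A call with a gripper value outside its range is refused whole. "grip" is the closure, from 0 (fully open) to 1 (shut), set as the call begins (left out, the last holds). The fingers move at their own pace and stop on an object; "grip_force" is the grip in N (left out, the last holds). Time passes only in rows, so rows that do not move let the fingers close, or fill a call up. It gives the time, the measured TCP pose, the force and the opening at its end, in the units of the state.
- r.get_obs(): the state, without advancing time (a new reading comes with each control period).
- r.camera(name): name is "side" or "top" or "wrist"; returns the picture (420x560x3 uint8, red, green, blue); there is no depth.
- r.camera_info(name): a dict with "fx", "fy", "cx", "cy" (pixels), "position" and "rotation" of the camera in the world; the wrist camera has in their place "tool_from_camera" (4x4, takes a point from camera to tool coordinates, whose origin is the TCP and whose axes are the flange's). Camera axes: x right, y down, z forward; pixel columns grow to the right and rows downward; lengths in mm; the calibration is good to about 2 mm. A picture is of the moment at which its call begins: read the wrist's pose just before it. camera_info takes no time and is no camera call.
- r.close_job(): hands the job in, once; it reports no verdict.
The state is a dict: "clock": time; "qpos": joint angles; "qd": joint speeds; "effort": joint torques, N m; "ee_pos": TCP position; "tool_rot": TCP orientation; "force": force on the tool from outside, world axes, zero at the start; "ft_torque": the same for the moment, N m; "opening": finger opening in mm.
Only numpy, scipy, OpenCV 4.12 (cv2) and the standard library are available. Lean on these libraries where they do the work, as an engineer would, in place of code of your own. Each camera call takes 0.05 s, during which the arm holds its last target. There are 200 camera calls.

### The job

The batten for the padlock hasp is ready to be drilled: slide the long wooden batten with the pencilled cross along the corrugated sheet, without lifting it off, until the cross sits directly under the tip of the drill bit, then let go and leave it lying flat. Do not push against the drill stand, and leave the shorter, unmarked offcut of the same wood where it lies.

Things in the scene. Friction and masses are not known exactly. Their poses are not given: they have to be found in the camera images.
- batten: Loose wooden batten, 240 (its x) x 40 (y) x 28 (z) mm, 0.1-0.21 kg, flat on the corrugated sheet's crests 8 mm above the ledge (z = 0); treat the sheet as flat and rigid. Origin: centre of its underside. The cross is on top near its +x end, away from the robot; pinch the bare tail across the width. Starts left or right of the drill, x within 15 deg of world x; the way between is clear.
- cross (a point): Centre of the pencilled cross (dark lines 32 mm long, 4 mm wide) on the batten's top face: in the batten's frame 85 mm along +x from the centre (35 mm from that end), y = 0, 28 mm above the underside.
- drill_stand: Fixed, still drill. Origin: on the sheet's crests exactly beneath the bit's tip, z up. The 8 mm bit's tip is 48 mm above it (20 mm over the batten's top); chuck, 37 mm wide, from 125 mm up; 54 mm body from 165 to 305 mm up. Column (26 mm) on a round foot (90 wide, 14 high) at x 115, y 75 mm, behind the bit seen from the robot; arm 230 mm up. Yaw -0.5 to 0.15.
- offcut: Bystander: loose plain offcut of the same wood, 150 x 40 x 28 mm, without any mark, lying flat on the sheet on the other side of the drill from the batten. Origin at the centre of its underside, x along its length. To be left alone.

How it is judged (in metres and radians):
At the end, for the whole second after the job is handed in: The centre of the cross is within 15 mm horizontally of the bit's tip, and the batten lies flat on the sheet (within 5 mm in height and 0.1 rad of tilt), at rest (horizontal distance between cross and drill_stand below 0.015 m and angle between batten's own z axis and vertical below 0.1 rad and height (world z) of batten below 0.013 m and linear speed of batten below 0.02 m/s); the robot touches nothing.
It fails at once if the batten is lifted more than 15 mm off the sheet (height (world z) of batten above 0.023 m).
It fails at once if something pushes on the drill stand with more than 10 N (contact force between drill_stand and anything else above 10 N).
It fails at once if the plain offcut is moved more than 20 mm (distance of offcut from where it was at the start of the episode above 0.02 m).
It also fails if it takes over 32 s, if anything falls off the work surface, if the arm or the gripper's body presses on something with over 40 N, if the wrist force passes 120 N, or if a joint passes its speed limit or range.

## Working session

There is one attempt and no reset: what is moved stays moved. The work goes in short steps, Python scripts to look and compute and a tool call to move; the robot and the scene stay as the last step left them, time stands still between calls to the robot, and variables do not carry over. Pictures are saved under pics/ and viewed, about 8 in all and at most 12, crops included, and the job is handed in when it is done.

Besides the shell and the picture viewer there is one more tool, called after "Call:" in YAML: its name, and indented under it one key for each argument. step_arm: Moves the arm, as the interface text tells. Its arguments: {"type":"object","properties":{"commands":{"type":"array"},"grip":{"type":"number"},"grip_force":{"type":"number"}},"required":["commands"]}

```bash
mkdir -p pics; cat > h.py <<'E'
from workcell import r
import numpy as np, cv2
def snap(n,f):
    im=r.camera(n); cv2.imwrite('pics/'+f,im[:,:,::-1]); return im
def ray(n,u,v,o=None):
    c=r.camera_info(n); d=np.array([(u-c['cx'])/c['fx'],(v-c['cy'])/c['fy'],1.])
    if n=='wrist':
        from scipy.spatial.transform import Rotation as R
        q=o['tool_rot']; Rt=R.from_quat([q[1],q[2],q[3],q[0]]).as_matrix(); T=np.array(c['tool_from_camera'])
        return Rt@T[:3,3]+np.array(o['ee_pos']),Rt@T[:3,:3]@d
    return np.array(c['position']),np.array(c['rotation'])@d
def onz(n,u,v,z,o=None):
    p,d=ray(n,u,v,o); return p+d*(z-p[2])/d[2]
def tri(a,b):
    (p,d),(q,e)=a,b
    s=np.linalg.lstsq(np.c_[d,-e],q-p,rcond=None)[0]
    A,B=p+s[0]*d,q+s[1]*e; return (A+B)/2,np.linalg.norm(A-B)
E
python3 - <<'E'
from h import *
o=r.get_obs(); print(o['clock'],o['ee_pos'],o['tool_rot'],r.tcp_to_tips)
a=snap('top','t0.png'); b=snap('side','s0.png')
for n in('top','side'):
    c=r.camera_info(n);print(n,c['fx'],np.round(c['position']),np.round(c['rotation'],3).tolist())
print(r.camera_info('wrist'))
E
```

```text
0.0 [256.24859238 623.76514284 251.40462584] [-2.50076089e-04  1.93679043e-01  9.81064361e-01 -1.04165934e-03] 14.0
top 521.7525190214873 [ 360.   -8. 1098.] [0.068, -0.704, 0.704, -0.065]
side 424.48869828341947 [ 296. -421.  631.] [-0.344, 0.9, -0.25, 0.098]
{'fx': 290.27249204531597, 'fy': 290.27249204531597, 'cx': 279.02008369836676, 'cy': 205.3024495226344, 'tool_from_camera': array([[ 5.04307920e-04, -9.66144121e-01, -2.58002488e-01,
         6.43916302e+01],
       [ 9.99999582e-01,  6.84132140e-04, -6.07213277e-04,
         4.51999148e-01],
       [ 7.63163332e-04, -2.58002074e-01,  9.66144062e-01,
        -1.31980840e+02],
       [ 0.00000000e+00,  0.00000000e+00,  0.00000000e+00,
         1.00000000e+00]])}
```

View pics/t0.png

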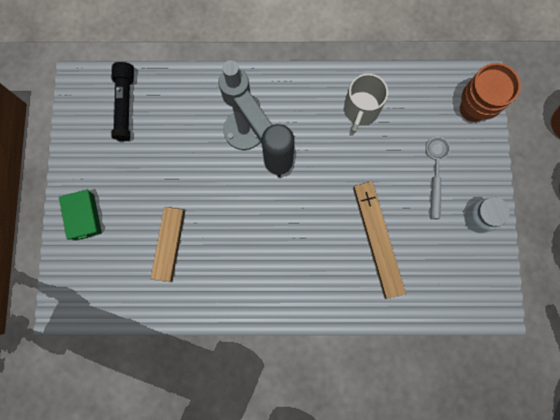

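View pics/s0.png

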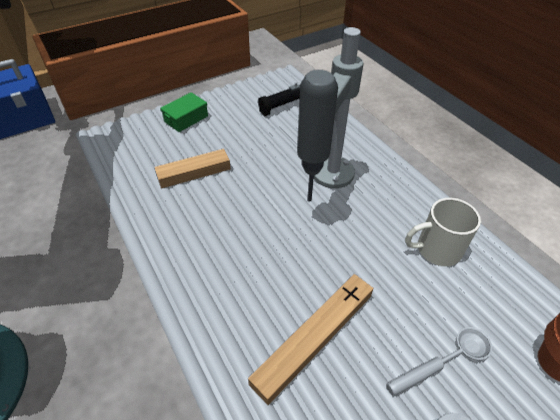

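Top view: batten at right, cross at about (369,199), offcut at (168,244), bit tip at about (279,177). Side view: cross at (350,294), tip at about (310,201). Next I'll measure these by masks and crop the bit tip.

```bash
sed -i "s/return np.array(c\['position'\]),np.array(c\['rotation'\])@d/from scipy.spatial.transform import Rotation as R; q=c['rotation']; return np.array(c['position']),R.from_quat([q[1],q[2],q[3],q[0]]).as_matrix()@d/" h.py
python3 - <<'E'
from h import *
a=cv2.imread('pics/t0.png');b=cv2.imread('pics/s0.png')
def wood(im,box):
    x0,y0,x1,y1=box; h=cv2.cvtColor(im,cv2.COLOR_BGR2HSV)
    m=cv2.inRange(h,(8,70,60),(25,255,255)); k=np.zeros_like(m);k[y0:y1,x0:x1]=m[y0:y1,x0:x1]
    k=cv2.morphologyEx(k,cv2.MORPH_CLOSE,np.ones((9,9),np.uint8))
    c=max(cv2.findContours(k,cv2.RETR_EXTERNAL,cv2.CHAIN_APPROX_NONE)[0],key=cv2.contourArea)
    f=np.zeros_like(m);cv2.drawContours(f,[c],-1,255,-1)
    e=cv2.erode(f,np.ones((5,5),np.uint8)); d=(e>0)&(h[:,:,2]<90)
    v,u=np.nonzero(d); return c,(u.mean(),v.mean()) if len(u) else None,len(u)
ct,xt,n1=wood(a,(340,170,420,310)); cs,xs,n2=wood(b,(240,260,390,410)); co,_,_=wood(a,(140,195,195,290))
print(xt,n1,xs,n2); print('cross tri',tri(ray('top',*xt),ray('side',*xs)), onz('top',*xt,36),onz('side',*xs,36))
for nm,c in(('batten',ct),('offcut',co)):
    P=np.array([onz('top',*p[0],36)[:2] for p in c],np.float32); R=cv2.minAreaRect(P); print(nm,R,np.round(cv2.boxPoints(R)).tolist())
f=lambda im,u,v,s:cv2.resize(im[v-s:v+s,u-s:u+s],(400,400),interpolation=cv2.INTER_NEAREST)
cv2.imwrite('pics/c0.png',np.hstack([f(a,279,170,20),f(b,310,190,20)]))
E
```

```text
(np.float64(367.7105263157895), np.float64(198.71052631578948)) 38 (np.float64(327.4), np.float64(327.1333333333333)) 120
cross tri (array([ 564.74192349, -190.24806496,  -39.72556551]), np.float64(50.92284600064187)) [ 574.33651329 -185.84698498   36.        ] [ 511.52244335 -211.70120405   36.        ]
batten ((491.85211181640625, -205.48390197753906), (238.69332885742188, 41.32545471191406), 14.314064025878906) [[371.0, -215.0], [381.0, -255.0], [613.0, -196.0], [602.0, -156.0]]
offcut ((481.69854736328125, 227.0945281982422), (40.86871337890625, 149.10296630859375), 81.87113952636719) [[405.0, 217.0], [553.0, 196.0], [558.0, 237.0], [411.0, 258.0]]
```

View pics/c0.png

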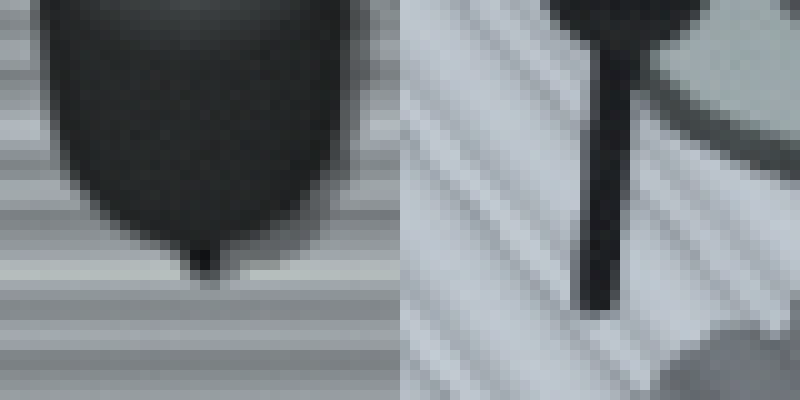

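Crop: tip end at top pixel (279,176.3) and side pixel (309.2,200).

```bash
python3 - <<'E'
from h import *
T=(278.9,176.3);S=(309.2,200.0)
print('tip',tri(ray('top',*T),ray('side',*S)),onz('top',*T,56),onz('side',*S,56))
b=cv2.imread('pics/s0.png',0)[280:309,335:366]; v,u=np.nonzero(b<60); X=(u.mean()+335,v.mean()+280); print(X,len(u))
print('cross',tri(ray('top',367.9,198.7),ray('side',*X)),onz('side',*X,36))
E
```

```text
tip (array([616.42200143,  -2.22204518,  64.16561694]), np.float64(2.1970277176630137)) [617.3949931   -1.74721402  56.        ] [622.16847001   3.5536634   56.        ]
(np.float64(353.11392405063293), np.float64(296.0506329113924)) 79
cross (array([ 576.89564699, -187.751408  ,   32.5406879 ]), np.float64(3.994820844482852)) [ 577.23548601 -189.75085501   36.        ]
```

```bash
cat > plan.py <<'E'
from h import *
from scipy.spatial.transform import Rotation as R
def rows(pts,yaws):  # tool-down poses; yaw = world angle of tool x
    f=lambda y:R.from_matrix(np.array([[np.cos(y),np.sin(y),0],[np.sin(y),-np.cos(y),0],[0,0,-1]]))
    out=[]
    for i in range(len(pts)-1):
        A,B=f(yaws[i]),f(yaws[i+1]); out.append(np.r_[np.round(A.inv().apply(pts[i+1]-pts[i]),1),np.round((A.inv()*B).as_rotvec(),3)+0].tolist())
    return out
E
python3 - <<'E'
from plan import *
D=np.pi/180
s=np.linspace(0,1,21); p0=np.array([256.5,624.4]);p1=np.array([414.3,-225.3])
th=np.arctan2(p0[1],p0[0])+s*(np.arctan2(p1[1],p1[0])-np.arctan2(p0[1],p0[0]))
rr=np.interp(s,[0,.45,.7,1],[675,430,430,471.6]); z=np.interp(s,[0,.7,1],[252.7,252.7,140])
a=157.7*D
for x in (o:=rows(np.c_[rr*np.cos(th),rr*np.sin(th),z],a+s*(14.3*D-a))): print(x)
E
```

```text
[-54.3, -29.5, 0.0, 0.0, 0.0, 0.125]
[-53.2, -27.3, 0.0, 0.0, 0.0, 0.125]
[-52.0, -25.1, 0.0, 0.0, 0.0, 0.125]
[-50.7, -23.2, 0.0, 0.0, 0.0, 0.125]
[-49.3, -21.3, 0.0, 0.0, 0.0, 0.125]
[-47.9, -19.7, 0.0, 0.0, 0.0, 0.125]
[-46.5, -18.1, 0.0, 0.0, 0.0, 0.125]
[-44.9, -16.8, 0.0, 0.0, 0.0, 0.125]
[-43.4, -15.5, 0.0, 0.0, 0.0, 0.125]
[-34.2, 11.6, 0.0, 0.0, 0.0, 0.125]
[-33.7, 13.0, 0.0, 0.0, 0.0, 0.125]
[-33.1, 14.4, 0.0, 0.0, 0.0, 0.125]
[-32.5, 15.8, 0.0, 0.0, 0.0, 0.125]
[-31.8, 17.1, 0.0, 0.0, 0.0, 0.125]
[-27.8, 24.5, 18.8, 0.0, 0.0, 0.125]
[-27.2, 25.9, 18.8, 0.0, 0.0, 0.125]
[-26.6, 27.4, 18.8, 0.0, 0.0, 0.125]
[-25.9, 28.8, 18.8, 0.0, 0.0, 0.125]
[-25.2, 30.2, 18.8, 0.0, 0.0, 0.125]
[-24.3, 31.6, 18.8, 0.0, 0.0, 0.125]
```

Call:
step_arm:
  commands:
    - [[-54.3, -29.5, 0, 0, 0, 0.125], [-53.2, -27.3, 0, 0, 0, 0.125], [-52, -25.1, 0, 0, 0, 0.125], [-50.7, -23.2, 0, 0, 0, 0.125], [-49.3, -21.3, 0, 0, 0, 0.125], [-47.9, -19.7, 0, 0, 0, 0.125], [-46.5, -18.1, 0, 0, 0, 0.125], [-44.9, -16.8, 0, 0, 0, 0.125], [-43.4, -15.5, 0, 0, 0, 0.125], [-34.2, 11.6, 0, 0, 0, 0.125]]
  grip: 0

```text
clock: 1.35
ee_pos: [403.9, 142.3, 252.2]
tool_rot: [-0.0, 0.733, 0.681, -0.0]
force: [0.8, 0.8, 0.2]
opening: 88.1
```

Call:
step_arm:
  commands:
    - [[-33.7, 13, 0, 0, 0, 0.125], [-33.1, 14.4, 0, 0, 0, 0.125], [-32.5, 15.8, 0, 0, 0, 0.125], [-31.8, 17.1, 0, 0, 0, 0.125], [-27.8, 24.5, 18.8, 0, 0, 0.125], [-27.2, 25.9, 18.8, 0, 0, 0.125], [-26.6, 27.4, 18.8, 0, 0, 0.125], [-25.9, 28.8, 18.8, 0, 0, 0.125], [-25.2, 30.2, 18.8, 0, 0, 0.125], [-24.3, 31.6, 18.8, 0, 0, 0.125]]

```text
clock: 2.6
ee_pos: [414.5, -226.5, 139.1]
tool_rot: [-0.0, 0.992, 0.124, -0.0]
force: [0.7, 0.8, 0.0]
opening: 88.5
```

```bash
python3 - <<'E'
from h import *
from scipy.spatial.transform import Rotation as R
o=r.get_obs(); im=snap('wrist','w1.png'); q=o['tool_rot']
print(o['clock'],o['ee_pos'],R.from_quat([q[1],q[2],q[3],q[0]]).as_matrix().round(3).tolist(),np.abs(o['qd']).max(),o['opening'])
E
```

```text
2.6 [ 414.54546402 -226.49132603  139.08166051] [[0.969, 0.245, -0.0], [0.245, -0.969, 0.0], [-0.0, -0.0, -1.0]] 0.6616482698959126 88.49564288832154
```

View pics/w1.png

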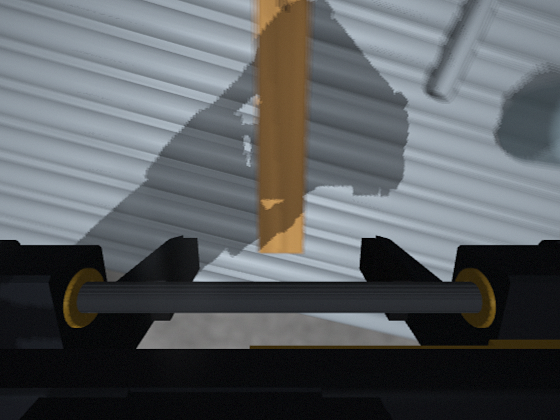

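Wrist view: batten runs straight up the picture at columns 260–303, centred between the fingers, tail end at row about 252.

```bash
python3 - <<'E'
from h import *
o=r.get_obs()
im=cv2.imread('pics/w1.png');h=cv2.cvtColor(im,cv2.COLOR_BGR2HSV);m=cv2.inRange(h,(8,100,60),(25,255,255));m[256:]=0
for v in(40,100,160,210,235): 
    u=np.nonzero(m[v])[0]; u=u[(u>240)&(u<330)]; print(v,u.min(),u.max(),onz('wrist',(u.min()+u.max())/2,v,36,o))
print(onz('wrist',282,252,36,o))
E
```

```text
40 260 305 [ 537.19276527 -201.39928381   36.        ]
100 260 304 [ 497.65440363 -210.95624286   36.        ]
160 260 303 [ 453.86993342 -221.53954403   36.        ]
210 259 301 [ 413.40549406 -230.39183981   36.        ]
235 260 302 [ 392.07691367 -236.5854617    36.        ]
[ 377.04609826 -241.23902476   36.        ]
```

Call:
step_arm:
  commands:
    - [[0, 2, 14, 0, 0, 0], [0, 0, 15, 0, 0, 0], [0, 0, 15, 0, 0, 0], [0, 0, 15, 0, 0, 0], [0, 0, 15, 0, 0, 0], [0, 0, 15, 0, 0, 0], [0, 0, 13, 0, 0, 0], [0, 0, 11.5, 0, 0, 0], [0, 0, 0, 0, 0, 0], [0, 0, 0, 0, 0, 0]]

```text
clock: 3.9
ee_pos: [415.8, -227.5, 26.7]
tool_rot: [0.0, 0.992, 0.126, 0.0]
force: [0.3, 1.4, 0.1]
opening: 88.2
```

Call:
step_arm:
  commands:
    - [[0, 0, 0, 0, 0, 0], [0, 0, 0, 0, 0, 0], [0, 0, 0, 0, 0, 0], [0, 0, 0, 0, 0, 0], [0, 0, 0, 0, 0, 0], [0, 0, 0, 0, 0, 0], [0, 0, 0, 0, 0, 0], [0, 0, 0, 0, 0, 0], [0, 0, 0, 0, 0, 0], [0, 0, 0, 0, 0, 0]]
  grip: 1
  grip_force: 15

```text
clock: 5.15
ee_pos: [415.5, -227.2, 26.4]
tool_rot: [-0.0, 0.992, 0.126, -0.0]
force: [-1.3, 0.9, 2.0]
opening: 39.9
```

```bash
python3 - <<'E'
from plan import *
o=r.get_obs(); print(o['clock'],o['ee_pos'],o['force'],o['opening'])
im=snap('wrist','w2.png'); t=snap('top','t2.png'); s=snap('side','s2.png')
h=cv2.cvtColor(im,cv2.COLOR_RGB2HSV);m=cv2.inRange(h,(8,100,40),(25,255,255))
k=lambda im,u,v,n:cv2.resize(im[v-n:v+n,u-n:u+n,::-1],(300,300),interpolation=cv2.INTER_NEAREST)
cv2.imwrite('pics/c2.png',np.hstack([cv2.resize(k(t,370,205,30),(250,250)),cv2.resize(k(s,352,296,30),(250,250)),cv2.resize(im[:,:,::-1],(300,250))]))
E
```

```text
5.15 [ 415.46613895 -227.21989587   26.43595443] [-1.28272476  0.92184373  2.00677446] 39.923147545138455
```

View pics/c2.png

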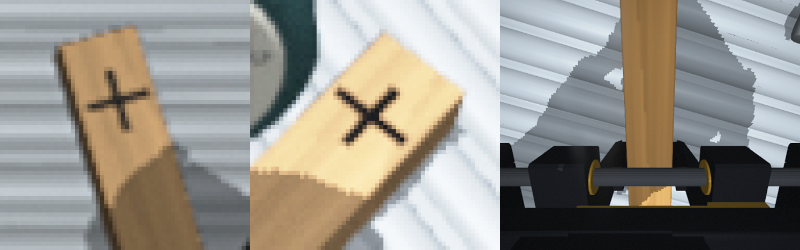

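Batten gripped at 39.9 mm opening. Cross now at top (368.3,198.5) and side (350.5,293.6).

```bash
python3 - <<'E'
from h import *
T=(368.3,198.5);S=(350.5,293.6)
print(tri(ray('top',*T),ray('side',*S)),onz('top',*T,36),onz('side',*S,36))
E
```

```text
(array([ 573.77514379, -186.21392143,   41.37740518]), np.float64(0.17284652026011413)) [ 574.78091942 -187.08294298   36.        ] [ 576.3929128  -184.09987986   36.        ]
```

Call:
step_arm:
  commands:
    - [[3, -5, 0, 0, 0, 0], [5, -10, 0, 0, 0, 0], [6, -11, 0, 0, 0, 0], [6, -11, 0, 0, 0, 0], [6, -11, 0, 0, 0, 0], [6, -11, 0, 0, 0, 0], [6, -11, 0, 0, 0, 0], [6, -11, 0, 0, 0, 0], [6, -11, 0, 0, 0, 0], [6, -11, 0, 0, 0, 0]]

```text
clock: 6.55
ee_pos: [444.3, -112.8, 26.4]
tool_rot: [0.0, 0.992, 0.126, 0.0]
force: [1.2, -2.0, 0.5]
opening: 39.9
```

Call:
step_arm:
  commands:
    - [[6, -11, 0, 0, 0, 0], [6, -11, 0, 0, 0, 0], [6, -11, 0, 0, 0, 0], [6, -11, 0, 0, 0, 0], [5, -10, 0, 0, 0, 0], [3, -8, 0, 0, 0, 0], [1, -4.5, 0, 0, 0, 0], [0, 0, 0, 0, 0, 0], [0, 0, 0, 0, 0, 0], [0, 0, 0, 0, 0, 0]]

```text
clock: 7.8
ee_pos: [459.5, -41.1, 26.4]
tool_rot: [-0.0, 0.992, 0.125, 0.0]
force: [-0.5, 0.8, 0.9]
opening: 39.9
```

```bash
python3 - <<'E'
from plan import *
o=r.get_obs(); print(o['clock'],o['ee_pos'],o['force'],o['opening'])
t=snap('top','t3.png'); s=snap('side','s3.png')
k=lambda im,u,v,n:cv2.resize(im[v-n:v+n,u-n:u+n,::-1],(400,400),interpolation=cv2.INTER_NEAREST)
cv2.imwrite('pics/c3.png',np.hstack([k(t,279,190,40),k(s,310,200,40)]))
E
```

```text
7.8 [459.47255345 -41.05905851  26.42460692] [-0.50311722  0.82114681  0.90981577] 39.87309923427279
```

View pics/c3.png

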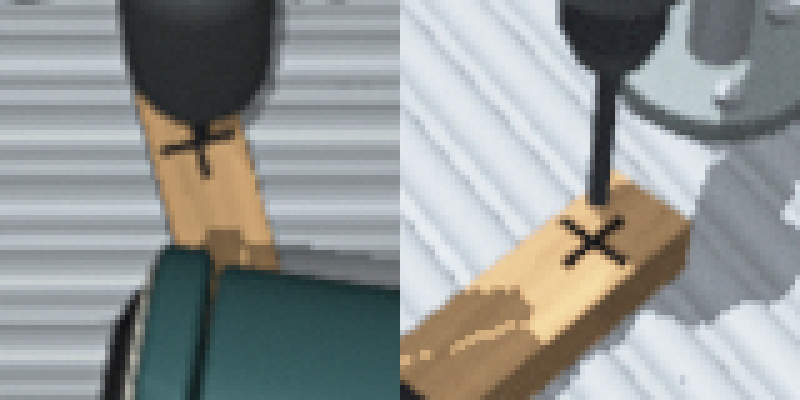

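Top: cross at (278.9,178.1), just below the tip. Side: tip end (308.9,200.3), cross (308.5,207.9).

```bash
python3 - <<'E'
from h import *
print(onz('top',278.9,178.1,36),onz('top',278.9,176.3,56)); print(onz('side',308.5,207.9,36),onz('side',309,200.2,56))
print(tri(ray('top',278.9,178.1),ray('side',308.5,207.9)),tri(ray('top',278.9,176.3),ray('side',309,200.2)))
E
```

```text
[618.45742607  -1.63337557  36.        ] [617.3949931   -1.74721402  56.        ]
[621.06843792   2.20411987  36.        ] [621.570561    3.3261598  56.       ]
(array([617.45393992,  -1.83276419,  41.81744409]), np.float64(0.8644255252597621)) (array([616.33590053,  -2.13278512,  63.67120845]), np.float64(1.7573669935073624))
```

Both views put the cross within about 1 mm of the tip, so I'll release, raise and check.

Call:
step_arm:
  commands:
    - [[0, 0, 0, 0, 0, 0], [0, 0, 0, 0, 0, 0], [0, 0, 0, 0, 0, 0], [0, 0, 0, 0, 0, 0], [0, 0, 0, 0, 0, 0], [0, 0, 0, 0, 0, 0], [0, 0, 0, 0, 0, 0], [0, 0, 0, 0, 0, 0], [0, 0, 0, 0, 0, 0], [0, 0, 0, 0, 0, 0]]
  grip: 0

```text
clock: 9.15
ee_pos: [459.5, -41.0, 26.4]
tool_rot: [0.0, 0.992, 0.126, -0.0]
force: [-0.8, 0.9, 0.3]
opening: 88.3
```

Call:
step_arm:
  commands:
    - [[0, 0, -5, 0, 0, 0], [0, 0, -10, 0, 0, 0], [0, 0, -15, 0, 0, 0], [0, 0, -15, 0, 0, 0], [-5, 0, -15, 0, 0, 0], [-5, 0, -15, 0, 0, 0], [-5, 0, -10, 0, 0, 0], [0, 0, -5, 0, 0, 0], [0, 0, 0, 0, 0, 0], [0, 0, 0, 0, 0, 0]]

```text
clock: 10.4
ee_pos: [444.7, -44.6, 116.0]
tool_rot: [-0.0, 0.992, 0.126, -0.0]
force: [-0.6, -0.6, -0.0]
opening: 88.1
```

```bash
python3 - <<'E'
from plan import *
o=r.get_obs(); print(o['clock'],o['ee_pos'],o['force'],o['opening'])
t=snap('top','t4.png'); s=snap('side','s4.png')
k=lambda im,u,v,n:cv2.resize(im[v-n:v+n,u-n:u+n,::-1],(400,400),interpolation=cv2.INTER_NEAREST)
cv2.imwrite('pics/c4.png',np.hstack([k(t,279,190,40),k(s,310,200,40)]))
E
```

```text
10.4 [444.6716885  -44.63209099 115.95099206] [-0.63614213 -0.60843046 -0.0402635 ] 88.06532245771594
```

View pics/c4.png

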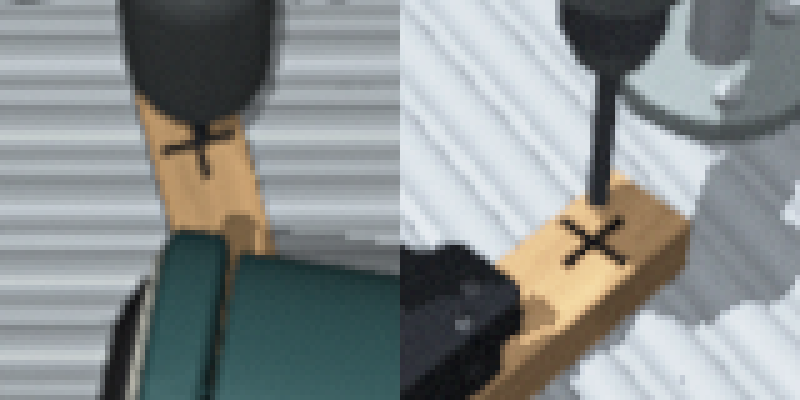

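The cross hasn't moved since release: top (279,178), side (308.5,208). The gripper is clear above it.

```bash
python3 -c "
from workcell import r
r.close_job(); print(r.get_obs()['clock'])"
```

```text
the job is handed in; nothing more can be done
the job is handed in; nothing more can be done
```

The batten is in place and the job is handed in. I pinched it by the tail, slid it along the sheet at constant height until the cross was under the bit, let go and raised the gripper clear, at about 10.4 s on the clock.

- **Cross under the bit:** just before release, the top and side cameras each put the cross about 1 mm from the tip, against the 15 mm allowed. After release it showed no visible shift in either view.
- **Flatness and contact:** the batten looked flat in the last pictures. The gripper read 88 mm open with the tool at z = 116 mm. Force readings stayed at about 2 N, and nothing came near the stand or the offcut. I did not measure the offcut's position again at the end.
- **Disagreements:** the two cameras differed by 4–5 mm on absolute position, so I worked from cross-to-tip offsets instead. Two-view heights read high: the bit tip came out at 64 mm against the stated 56 mm, and the cross at about 41 mm against 36 mm. My first automatic fix on the cross in the side view was wrong, and I replaced it with a closer look.

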